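# Pin the drip dish's handle, lift it and turn its lip to the bowl

## Task

Push the red-headed pin of the blue drip dish's handle fully home while the dish stands on its board, then take the dish by the top bar of its handle and lift it straight up to about 10 cm above the board. There, turn it a level quarter turn so that its pouring lip points at the side where the green glass bowl stands, keeping the loose steel ball in the middle of the dish all the time. Finish still holding the dish up like that, still and level, and leave the bowl, the jug and the bottle undisturbed.

Things in the scene. Friction and masses are not known exactly. Their poses are not given: they have to be found in the camera images.
- board: Fixed wooden board, 170 (x) x 280 (y) x 12 mm thick, lying on the ledge; the dish stands on its middle. Origin at the centre of its underside (ledge height). At the start the dish's axes are parallel to the board's within 2 degrees. The bowl stands on the board's +y or -y side (it varies), the jug on the other, each about 255 mm from its centre.
- dish: Blue shallow round dish, 160 mm across, rim 30 mm high, about 0.4 kg with its aluminium arch handle, loose. Origin under its centre, level with the underside of its feet; z up, x towards the pouring lip, y along the handle. At y = +-115 mm an aluminium fork (top 30 mm above the origin) holds a blue lug; feet right below it keep the dish from tipping when pushed there.
- well (a point): Middle of the dish's inside, 10 mm above the dish's origin. The inside is flat for 20 mm across, then slopes up at 6 degrees to radius 40 mm and at 14 degrees to the rim.
- grip (a point): Centre of the handle's level top bar, 87 mm above the dish's origin on its axis. The bar is 100 mm long along the dish's y, 14 mm thick along x, 22 mm tall: pinch it from above, fingers closing along the dish's x. Below it is free space down to the ball's top, 46 mm above the dish's origin. The handle's shoulders slope down from the bar's ends to y = +-87 mm.
- lip (a point): Tip of the pouring lip, 100 mm from the dish's axis along its +x, 28 mm above the dish's origin.
- pin_head (a point): Centre of the top of the red pin head (18 mm across, 5 mm thick), 115 mm from the dish's axis on its -y side (the steel pin at +y is already home). It moves down with the pin: 49 mm above the dish's origin at joint 0, 35 mm when home. The handle's leg is 24 mm from the pin's axis.
- pin (a joint): How far the red-headed pin has been pushed down, m: 0 sticking up, 0.014 fully home (hard stop, head on the fork). Starts between 0 and 0.003. Friction about 2.5 N, no spring: it stays where it is pushed.
- ball_center (a point): Centre of the loose steel ball, 36 mm across, 60 g, which rolls freely in the dish; it starts at its middle.
- bowl: Small green glass bowl, 104 mm across, 50 mm high; origin at the centre of its underside. Shows to which side the lip must be turned. Not to be moved.
- jug: White ceramic jug, about 94 mm across plus a handle, 150 mm high; origin at the centre of its underside. Not to be moved.
- bottle: Empty pale translucent plastic bottle with blue cap, 68 mm across, 220 mm high; origin at the centre of its underside. Not to be moved.
Things that resemble listed ones, but are neither listed nor needed, are in the scene too. Of the things that look like the part that bears ball_center, the smaller one is meant.

How it is judged:
By the outcome, as a careful person would: the job done as asked, in the order asked, and still so for the second after the job is handed in, while the arm keeps its last pose, push and grip.
It also fails if it takes over 58 s, if anything falls off the work surface, if the arm or the gripper's body presses on something with over 40 N, if the wrist force passes 120 N, or if a joint passes its speed limit or range.

## Robot

A 6-joint arm with a two-finger parallel gripper is mounted at the origin on the work surface. World frame = base frame: x ahead of the robot, y to its left, z up, the work surface at z = 0. Lengths are in mm, angles in rad, forces in N, time in s.
With the tool pointing down it reaches from about 350 to 975 mm from the base axis. Payload 7.1 kg.
Tool frame: the origin (TCP) lies midway between the tips of the shut fingers; the grasp point (between the pads) lies 19 mm behind it (ctrl.grip_depth is the distance from the TCP to the grasp point, in mm); z points along the fingers, y is the line along which they close (so a half turn about z gives the same grasp; the last joint's range is limited). The gripper opens to 88 mm and grips with 3 to 60 N. Pads are 20 mm wide; open, the fingers measure 115 mm over their backs; the gripper's body (75 mm by 178 mm) begins 61 mm behind the grasp point.
Start: joints at [1.224, 0.423, 1.63, -0, 1.089, -0.019], TCP at [201.194, 591.714, 222.675] pointing down, gripper open.
Joint ranges: [-3, 3], [-0.9, 2.11], [0.09, 2.58], [-1.31, 4.45], [0.11, 2.69], [-2.54, 2.54]. Speed limits (rad/s): [2.39, 2.39, 3.01, 3.14, 3.14, 3.14].

## Interface

Orientations are given as a rotation vector (axis times angle).
In Python, from workcell import ctrl, cams gives the robot as it stands.
- The arm moves only by the tool move_arm, never from a script. Its argument "steps" is a list of rows, each a list of 3 entries, a list of its own where there are three numbers: the shift along the tool's x, y, z in units of 25 mm (1.0 is 25 mm), then the turn about the tool's z in units of 5 degrees (1.0 is 5 degrees), then the closure, from 0 (fully open) to 1 (shut). A call has 1 to 20 rows; each row shifts and turns the commanded pose from where the row before left it, along the tool's axes as they then stand; what a row does not reach is not made up. A row lasts 1/12 s, in which the tool goes at most 41.7 mm and 7.16 degrees, less where a joint would pass 70% of its speed; a pose out of reach is approached as far as the arm can. A call is refused whole if a number of a shift passes 1 or a number of a turn 1, either way. A call with a gripper value outside its range is refused whole. The fingers move at their own pace and stop on an object; the grip force is fixed at half the most. Time passes only in rows, so rows that do not move let the fingers close. It gives the time, the measured TCP pose, the force, the opening and the grip force at its end, in the units of the state.
- ctrl.get_obs(): the state, without advancing time (a new reading comes with each control period).
- cams.get_image(name): name is "scene" or "top" or "wrist"; returns a dict with "image" (400x640x3 uint8, red, green, blue), "camera_matrix" (3x3 intrinsics, pixels), "xyz" and "rotation" of the camera in the world; the wrist camera has in their place "mount" (4x4, takes a point from camera to tool coordinates, whose origin is the TCP and whose axes are the flange's). Camera axes: x right, y down, z forward; pixel columns grow to the right and rows downward; lengths in mm; the calibration is good to about 2 mm. The wrist camera is an equidistant fisheye: a pixel r from the principal point sees the ray r / f radians off the axis. A picture is of the moment at which its call begins: read the wrist's pose just before it. There is no depth.
- ctrl.close_job(): hands the job in; it is judged then, once.
Trained networks look in the newest picture that a camera, given by its name, has taken for a name from the list of things; names that differ only in an ending like _2 or _b are one class to them, and where a whole thing is asked for, a point or a joint stands for the part that bears it (a point fixed in the world has none). Each returns a list of dicts, best first, with "p" (0 to 1); they miss things now and then, are a little off and sometimes report something else, mostly with a low value. They report only what shows in the picture. A call takes as long as a camera call. They do not tell look-alikes from the thing itself.
- cams.boxes_of(camera, thing): "rect" ([centre column, centre row, width, height] in pixels, round what is visible of it).
- cams.cut_out(camera, thing): "pixels" (400x640 bool, what is visible of it) and "rect" ([centre column, centre row, width, height] in pixels, round what is visible of it).
The state is a dict: "t": time; "qpos": joint angles; "qvel": joint speeds; "joint_torque": joint torques, N m; "ee_pos": TCP position; "orientation": TCP orientation; "ft_force": force on the tool from outside, world axes, zero at the start; "moment": the same for the moment, N m; "width": finger opening in mm; "grasp_force": force on a finger pad.
Only numpy, scipy, OpenCV 4.12 (cv2) and the standard library are available. Lean on these libraries where they do the work, as an engineer would, in place of code of your own. Each camera call takes 0.05 s, during which the arm holds its last target. There are 200 camera calls.

## Working session

There is one attempt and no reset: what is moved stays moved. The work goes in short steps, Python scripts to look and compute and a tool call to move; the robot and the scene stay as the last step left them, time stands still between calls to the robot, and variables do not carry over. Pictures are saved under pics/ and viewed, at most 10 in all, crops included, and the job is handed in when it is done.

Besides the shell and the picture viewer there is one more tool, called after "Call:" as name(argument=value, ...), one argument or row to a line, values as JSON. move_arm: Moves the arm, as the interface text tells. Its arguments: {"type":"object","properties":{"steps":{"type":"array"}},"required":["steps"]}

```bash
mkdir -p pics; cat > h.py <<'E'
import numpy as np, cv2
from scipy.spatial.transform import Rotation as R
from workcell import ctrl, cams
def ray(im,u,v):
    K=im["camera_matrix"]; d=np.linalg.inv(K)@[u,v,1.]
    return np.array(im["xyz"]),np.array(im["rotation"])@d
def atz(im,u,v,z):
    o,d=ray(im,u,v); return o+d*(z-o[2])/d[2]
def proj(im,p):
    c=np.array(im["rotation"]).T@(np.array(p,float)-im["xyz"]); q=np.array(im["camera_matrix"])@c; return q[:2]/q[2]
def save(n,a): cv2.imwrite("pics/"+n+".png",cv2.cvtColor(np.ascontiguousarray(a),cv2.COLOR_RGB2BGR))
E
python3 - <<'E'
from h import *
o=ctrl.get_obs(); print(o["ee_pos"],o["orientation"],o["width"],o["ft_force"])
print(R.from_rotvec(o["orientation"]).as_matrix().round(2))
for c in ["top","scene"]:
    im=cams.get_image(c); save(c+"0",im["image"])
    print(c,np.array(im["xyz"]).round(),np.array(im["rotation"]).round(3).tolist(),np.array(im["camera_matrix"]).round(1).tolist())
    for t in ["dish","board","pin_head","ball_center","bowl","jug","bottle","lip"]:
        print(t,[(round(b["p"],2),np.round(b["rect"]).tolist()) for b in cams.boxes_of(c,t)][:4])
E
```

```text
[201.00768406 591.21438314 221.89361721] [-5.12499639e-01 -3.09925414e+00  2.37728875e-03] 87.7604386500713 [-0.31037149  0.1498055   0.43758921]
[[-0.95  0.32 -0.  ]
 [ 0.32  0.95 -0.  ]
 [-0.   -0.   -1.  ]]
top [ 495.  147. 1021.] [-2.195, 2.207, -0.035] [[383.3, 0.0, 322.4], [0.0, 383.3, 204.2], [0.0, 0.0, 1.0]]
dish [(0.61, [401.0, 180.0, 98.0, 68.0])]
board []
pin_head [(0.52, [446.0, 162.0, 10.0, 7.0])]
ball_center [(0.59, [401.0, 183.0, 11.0, 16.0]), (0.51, [400.0, 272.0, 19.0, 17.0])]
bowl [(0.73, [314.0, 225.0, 38.0, 41.0])]
jug [(0.77, [500.0, 142.0, 56.0, 51.0]), (0.71, [402.0, 181.0, 93.0, 72.0]), (0.31, [173.0, 193.0, 57.0, 27.0])]
bottle [(0.8, [173.0, 193.0, 56.0, 29.0])]
lip [(0.65, [403.0, 180.0, 96.0, 67.0])]
scene [1133. -464.  743.] [-2.097, -0.858, 0.413] [[420.7, 0.0, 311.9], [0.0, 420.7, 204.6], [0.0, 0.0, 1.0]]
dish [(0.79, [269.0, 273.0, 79.0, 88.0])]
board [(0.81, [263.0, 282.0, 113.0, 105.0])]
pin_head [(0.4, [242.0, 296.0, 7.0, 8.0])]
ball_center [(0.7, [213.0, 224.0, 17.0, 21.0]), (0.49, [267.0, 264.0, 16.0, 13.0])]
bowl [(0.9, [304.0, 210.0, 37.0, 30.0])]
jug [(0.56, [197.0, 341.0, 66.0, 91.0])]
bottle [(0.67, [401.0, 146.0, 27.0, 69.0])]
lip [(0.68, [269.0, 273.0, 79.0, 86.0])]
```

```bash
sed -i 's/np.array(im\["rotation"\])/rot(im)/g' h.py; sed -i '4i def rot(im):\n    r=np.array(im["rotation"]); return R.from_rotvec(r).as_matrix() if r.size==3 else r' h.py
python3 - <<'E'
import cv2,numpy as np
t=cv2.imread("pics/top0.png");s=cv2.imread("pics/scene0.png")
a=cv2.resize(t[110:310,280:560],(780,557),interpolation=2)
cv2.imwrite("pics/top0c.png",a)
E
```

```text
(no output)
```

View pics/scene0.png

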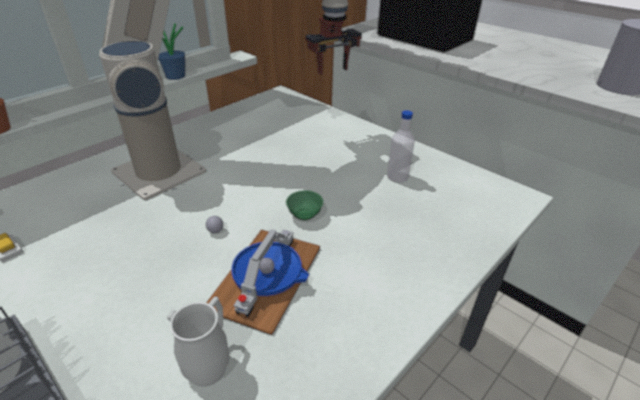

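View pics/top0c.png

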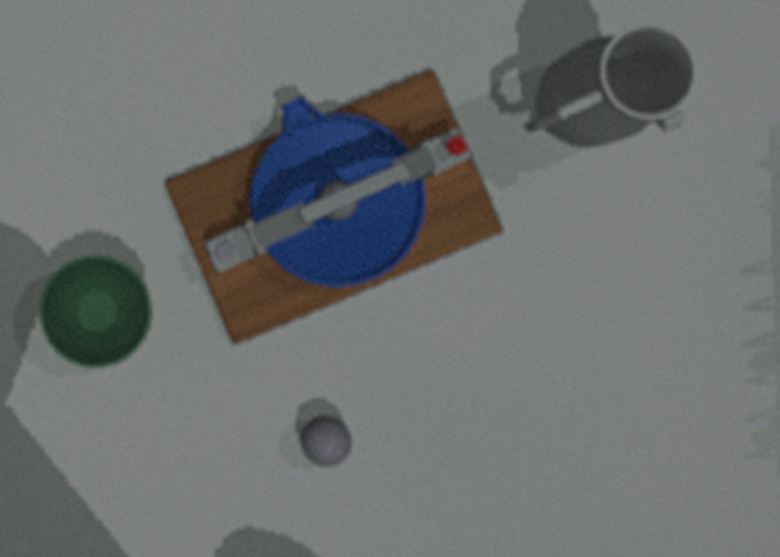

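```bash
cat >> h.py <<'E'
def tri(ims,uvs):
    A=np.zeros((3,3));b=np.zeros(3)
    rs=[ray(i,*u) for i,u in zip(ims,uvs)]
    for o,d in rs:
        d=d/np.linalg.norm(d);P=np.eye(3)-np.outer(d,d);A+=P;b+=P@o
    p=np.linalg.solve(A,b)
    return p,[np.linalg.norm(np.cross(p-o,d/np.linalg.norm(d))).round(1) for o,d in rs]
def red(a):
    a=a.astype(float); m=((a[...,0]>1.6*a[...,1]+25)&(a[...,0]>1.6*a[...,2]+25)).astype(np.uint8)
    n,l,s,c=cv2.connectedComponentsWithStats(m)
    return [(s[i,4],c[i].round(1).tolist()) for i in range(1,n) if s[i,4]>8]
E
python3 - <<'E'
from h import *
T=cams.get_image("top");S=cams.get_image("scene")
rt,rs=red(T["image"]),red(S["image"]);print(rt,rs)
bt=[b["rect"][:2] for b in cams.boxes_of("top","pin_head")][0]; bs=[b["rect"][:2] for b in cams.boxes_of("scene","pin_head")][0]
print(bt,bs,tri([T,S],[bt,bs]))
for a,b in [(x[1],y[1]) for x in rt for y in rs]: print(a,b,tri([T,S],[a,b]))
# bowl & ball
print("ball",tri([T,S],[(401,181),(267,264)]),"decoy",tri([T,S],[(397,268),(213,224)]))
for n,u in dict(bl=(280+233/2.786,110+343/2.786),br=(280+502/2.786,110+233/2.786),tr=(280+434/2.786,110+69/2.786),tl=(280+166/2.786,110+180/2.786)).items(): print(n,atz(T,*u,12).round(1))
for n,u in dict(bar0=(306,214),bar1=(406,172)).items(): print(n,atz(T,280+u[0]/2.786,110+u[1]/2.786,110).round(1))
# blue dish mask rim
m=cams.cut_out("top","dish")[0]["pixels"]; 
print(atz(T,*(280+338/2.786,110+200/2.786),42).round(1), atz(T,280+292/2.786,110+100/2.786,40).round(1),"bowl",atz(T,280+96/2.786,110+311/2.786,50).round(1),"jugtop",atz(T,280+648/2.786,110+72/2.786,150).round(1))
a=cv2.resize(T["image"][145:215,350:460],(770,490),interpolation=2); save("crop_pin",a)
E
```

```text
[(np.int32(28), [443.5, 161.8])] [(np.int32(43), [241.8, 297.7])]Traceback (most recent call last):
  File "<stdin>", line 4, in <module>
IndexError: list index out of range
```

```bash
python3 - <<'E'
from h import *
T=cams.get_image("top");S=cams.get_image("scene")
rt,rs=red(T["image"]),red(S["image"])
for a,b in [(x[1],y[1]) for x in rt for y in rs]: print(a,b,tri([T,S],[a,b]))
print("ball",tri([T,S],[(401,181),(267,264)]),"decoy",tri([T,S],[(397,268),(213,224)]))
f=2.786
U=lambda a,b:(280+a/f,110+b/f)
for n,u in dict(bl=(233,343),br=(502,233),tr=(434,69),tl=(166,180)).items(): print(n,atz(T,*U(*u),12).round(1))
for n,u in dict(bar0=(306,214),bar1=(406,172)).items(): print(n,atz(T,*U(*u),110).round(1))
print("dish",atz(T,*U(338,200),42).round(1),"lip", atz(T,*U(292,100),40).round(1),"bowl",atz(T,*U(96,311),50).round(1),"jugtop",atz(T,*U(648,72),150).round(1))
a=cv2.resize(T["image"][145:215,350:460],(770,490),interpolation=2); save("crop_pin",a)
E
```

```text
[443.5, 161.9] [241.8, 297.7] (array([ 634.68270133, -156.50130864,   55.29807889]), [np.float64(1.1), np.float64(1.1)])
ball (array([588.65424936, -50.32399189,  43.0399226 ]), [np.float64(0.1), np.float64(0.1)]) decoy (array([364.00596308, -42.3263134 ,  23.17639462]), [np.float64(1.6), np.float64(1.6)])
bl [455.1  43.3  12. ]
br [ 557.5 -211.7   12. ]
tr [ 713.9 -150.    12. ]
tl [609.6 105.3  12. ]
bar0 [568.6 -10.  110. ]
bar1 [604.1 -95.9 110. ]
dish [586.8 -51.2  42. ] lip [679.8 -10.4  40. ] bowl [486.2 171.3  50. ] jugtop [ 680.4 -284.5  150. ]
```

View pics/crop_pin.png

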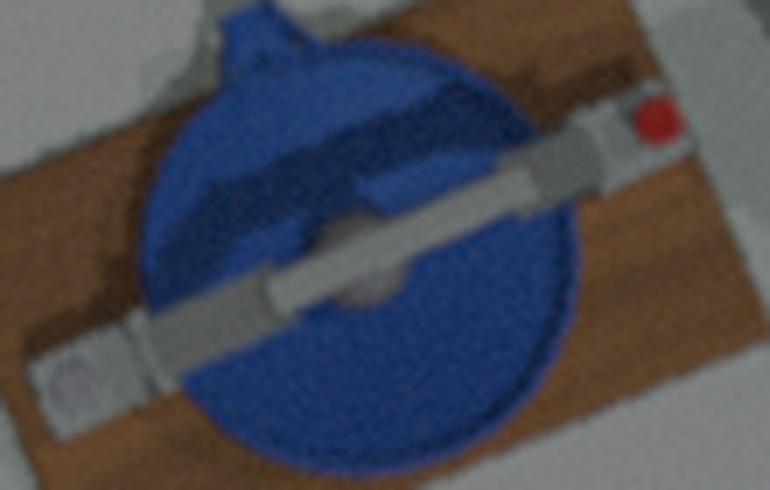

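Call:
move_arm(
  steps=[
    [[0,0,0],0.978,1],
    [[0,0,0],0.978,1],
    [[0,0,0],0.978,1],
    [[0,0,0],0.978,1],
    [[0,0,0],0.978,1],
    [[0,0,0],0.978,1],
    [[0,0,0],0.978,1],
    [[0,0,0],0.978,1],
    [[0,0,0],0.978,1],
    [[0,0,0],0.978,1],
    [[-0.5,0.1,0],0,1],
    [[-0.97,0.135,0],0,1],
    [[-0.97,0.135,0],0,1],
    [[-0.97,0.135,0],0,1],
    [[-0.97,0.135,0],0,1],
    [[-0.97,0.135,0],0,1],
    [[-0.97,0.135,0],0,1],
    [[-0.97,0.135,0],0,1],
    [[-0.97,0.135,0],0,1],
    [[-0.97,0.135,0],0,1],
  ],
)

```text
t: 2.87
ee_pos: [319.8, 388.8, 222.7]
orientation: [1.746, 2.612, -0.0]
ft_force: [0.5, 1.2, -0.8]
width: 0.1
grasp_force: 0.0
```

Call:
move_arm(
  steps=[
    [[-0.97,0.135,0],0,1],
    [[-0.97,0.135,0],0,1],
    [[-0.97,0.135,0],0,1],
    [[-0.97,0.135,0],0,1],
    [[-0.97,0.135,0],0,1],
    [[-0.97,0.135,0],0,1],
    [[-0.97,0.135,0],0,1],
    [[-0.97,0.135,0],0,1],
    [[-0.97,0.135,0],0,1],
    [[-0.97,0.135,0],0,1],
    [[-0.97,0.135,0],0,1],
    [[-0.97,0.135,0],0,1],
    [[-0.97,0.135,0],0,1],
    [[-0.97,0.135,0],0,1],
    [[-0.97,0.135,0],0,1],
    [[-0.97,0.135,0],0,1],
    [[-0.5,0.1,0],0,1],
    [[0,0,0],0,1],
    [[0,0,0],0,1],
  ],
)

```text
t: 4.45
ee_pos: [523.1, 41.4, 222.5]
orientation: [-1.75, -2.608, 0.0]
ft_force: [-0.2, -0.2, -0.5]
width: 0.4
grasp_force: 0.0
```

Call:
move_arm(
  steps=[
    [[-0.9,0.1,0],0,1],
    [[-0.9,0.1,0],0,1],
    [[-0.9,0.1,0],0,1],
    [[-0.9,0.1,0],0,1],
    [[-0.9,0.1,0],0,1],
    [[-0.5,0,0],0,1],
    [[0,0,0],0,1],
  ],
)

```text
t: 5.03
ee_pos: [583.0, -69.8, 222.6]
orientation: [1.75, 2.609, -0.0]
ft_force: [0.2, 0.0, 0.2]
width: 0.5
grasp_force: 0.0
```

```bash
cat >> h.py <<'E'
def wray(W,o,u,v):
    K=W["camera_matrix"];q=np.array([(u-K[0,2])/K[0,0],(v-K[1,2])/K[1,1]]);th=np.linalg.norm(q)
    d=np.array([*(q/th*np.sin(th)),np.cos(th)]) if th>1e-9 else np.array([0,0,1.])
    M=np.array(W["mount"]);Re=R.from_rotvec(o["orientation"]).as_matrix()
    return Re@M[:3,3]+o["ee_pos"],Re@M[:3,:3]@d
def watz(W,o,u,v,z):
    c,d=wray(W,o,u,v); return c+d*(z-c[2])/d[2]
def wproj(W,o,p):
    M=np.array(W["mount"]);Re=R.from_rotvec(o["orientation"]).as_matrix()
    c=M[:3,:3].T@(Re.T@(np.array(p,float)-o["ee_pos"])-M[:3,3]);K=W["camera_matrix"]
    th=np.arctan2(np.hypot(c[0],c[1]),c[2]);return K[:2,2]+np.diag(K)[:2]*th*c[:2]/np.hypot(c[0],c[1])
E
python3 - <<'E'
from h import *
o=ctrl.get_obs();W=cams.get_image("wrist");a=W["image"].copy()
print(o["ee_pos"],o["orientation"],np.array(W["mount"]).round(3).tolist(),np.array(W["camera_matrix"]).round(1).tolist())
r=red(a);print(r,[watz(W,o,*x[1],60).round(1) for x in r])
c=np.array([587,-51,12.]);y=np.radians(22.3);ex=np.array([np.cos(y),np.sin(y),0]);ey=np.array([-np.sin(y),np.cos(y),0])
for n,p in dict(pin=c-115*ey+[0,0,48],pin2=c+115*ey+[0,0,35],b0=c-50*ey+[0,0,98],b1=c+50*ey+[0,0,98],lip=c+100*ex+[0,0,28],ball=c+[0,0,28]).items(): print(n,wproj(W,o,p).round(1))
save("w1",a)
E
```

```text
[582.95596032 -69.8131952  222.58964259] [ 1.74980983e+00  2.60892563e+00 -9.44227439e-05] [[-0.0, -0.969, -0.246, 66.426], [1.0, 0.0, -0.0, -0.772], [0.0, -0.246, 0.969, -162.727], [0.0, 0.0, 0.0, 1.0]] [[309.7, 0.0, 318.7], [0.0, 309.7, 199.7], [0.0, 0.0, 1.0]]
[] []
pin [328.8 268.3]
pin2 [329.7  64.3]
b0 [331.2 231. ]
b1 [332.1 123.2]
lip [414.9 168.6]
ball [329.2 167.6]
```

View pics/w1.png

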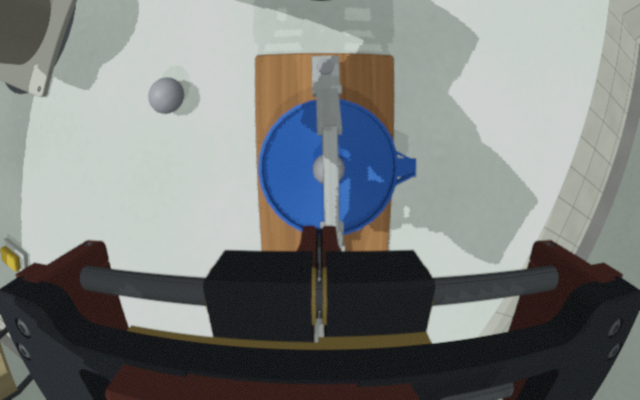

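```bash
python3 - <<'E'
from h import *
o=ctrl.get_obs();W=cams.get_image("wrist");T=cams.get_image("top")
a=W["image"].astype(int)
# bar rows 130..220: bright low-saturation pixels on blue
P=[]
for v in range(128,226,4):
    row=a[v]; sat=row.max(1)-row.min(1); us=[u for u in range(310,350) if sat[u]<30 and row[u].sum()>480]
    if us: P.append((us[0],us[-1],v)); 
print(P)
for side in (0,1):
    Q=np.array([watz(W,o,p[side]+(side-.5),p[2],110)[:2] for p in P]); d=np.linalg.svd(Q-Q.mean(0))[2][0]; print("edge",Q.mean(0).round(1),np.degrees(np.arctan2(*d[::-1]))%180)
b=T["image"]; hsv=cv2.cvtColor(b,cv2.COLOR_RGB2HSV); m=((hsv[...,0]>100)&(hsv[...,0]<130)&(hsv[...,1]>120)).astype(np.uint8)
m[:, :350]=0;m[:,460:]=0
ys,xs=np.nonzero(m); Q=np.array([atz(T,x,y,40)[:2] for x,y in zip(xs,ys)])
c=np.array([587,-51.]);r=np.linalg.norm(Q-c,axis=1);s=r>90;print("lip px",s.sum(),r.max(),np.degrees(np.arctan2(*(Q[s].mean(0)-c)[::-1])))
h=cv2.convexHull(Q[~s].astype(np.float32));print(cv2.minEnclosingCircle(Q[r<84].astype(np.float32)))
print(atz(T,*red(b)[0][1],59))
save("w1c",cv2.resize(W["image"][50:250,240:430],(570,600),interpolation=2))
E
```

```text
[(324, 328, 160), (324, 331, 164), (320, 337, 168), (320, 337, 172), (324, 337, 176), (324, 337, 180), (324, 337, 184), (325, 336, 188), (325, 334, 192), (325, 335, 196), (325, 336, 200), (325, 334, 204), (326, 334, 208), (326, 335, 212), (326, 335, 216), (326, 335, 220), (326, 335, 224)]
edge [584.4 -64.1] 116.25114527552424
edge [594.1 -60.1] 114.25035720816282
lip px 49 196.34823324970125 -1.2331597137479773
((589.9705810546875, -49.721866607666016), 80.52977752685547)Traceback (most recent call last):
  File "<stdin>", line 17, in <module>
IndexError: list index out of range
```

Call:
move_arm(
  steps=[
    [[0,0,0],-0.22,1],
    [[-0.8,0.1,0],0,1],
    [[-0.8,0.1,0],0,1],
    [[-0.8,0.1,0],0,1],
    [[-0.8,0.1,0],0,1],
    [[-0.78,0.1,0],0,1],
    [[0,0,0.5],0,1],
    [[0,0,0.9],0,1],
    [[0,0,0.9],0,1],
    [[0,0,0.9],0,1],
    [[0,0,0.9],0,1],
    [[0,0,0.9],0,1],
    [[0,0,0.6],0,1],
    [[0,0,0.4],0,1],
    [[0,0,0.18],0,1],
    [[0,0,0],0,1],
    [[0,0,0],0,1],
  ],
)

```text
t: 6.6
ee_pos: [633.9, -155.1, 68.7]
orientation: [1.723, 2.626, 0.0]
ft_force: [-0.5, -0.2, 0.4]
width: 0.5
grasp_force: 0.0
```

```bash
python3 - <<'E'
from h import *
o=ctrl.get_obs();print(o["t"],o["ee_pos"],o["orientation"],o["ft_force"])
S=cams.get_image("scene");print(red(S["image"]))
u=proj(S,o["ee_pos"]);print(u,proj(S,[634,-156.2,59]))
u=u.astype(int);save("s2",cv2.resize(S["image"][u[1]-50:u[1]+50,u[0]-60:u[0]+60],(720,600),interpolation=2))
E
```

```text
6.6 [ 633.88081093 -155.13113108   68.68883569] [1.72326095e+00 2.62616964e+00 3.30498856e-04] [-0.48484096 -0.15841318  0.37316711]
[(np.int32(30), [241.8, 298.7])]
[241.96779525 292.86766816] [242.05257724 296.28121629]
```

View pics/s2.png

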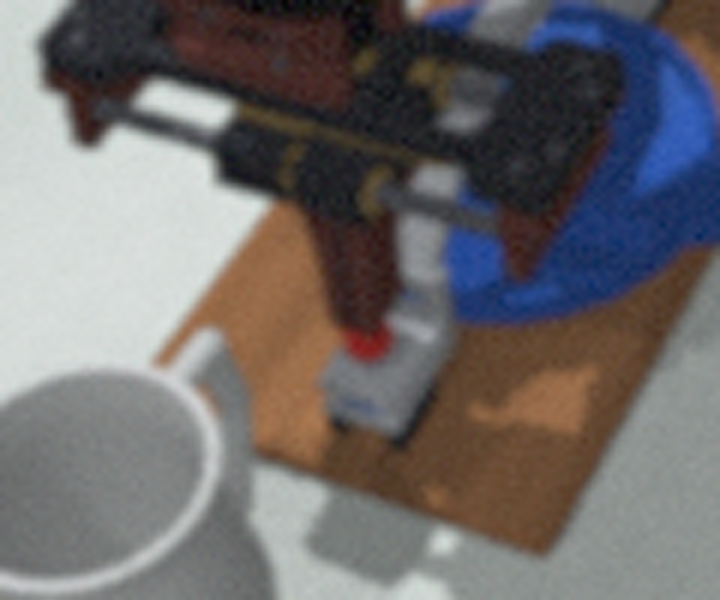

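Call:
move_arm(
  steps=[
    [[0,0,0.08],0,1],
    [[0,0,0.08],0,1],
    [[0,0,0.08],0,1],
    [[0,0,0.06],0,1],
    [[0,0,0.06],0,1],
    [[0,0,0.06],0,1],
    [[0,0,0.06],0,1],
    [[0,0,0.06],0,1],
    [[0,0,0.04],0,1],
    [[0,0,0.02],0,1],
  ],
)

```text
t: 7.48
ee_pos: [633.6, -155.6, 53.1]
orientation: [1.724, 2.626, -0.0]
ft_force: [-1.0, -0.0, 2.5]
width: 0.5
grasp_force: 1.2
```

Call:
move_arm(
  steps=[
    [[0,0,0.04],0,1],
    [[0,0,0.04],0,1],
    [[0,0,0.03],0,1],
    [[0,0,0],0,1],
  ],
)

```text
t: 7.82
ee_pos: [633.7, -155.6, 50.3]
orientation: [1.724, 2.626, -0.0]
ft_force: [-0.4, -0.6, 0.9]
width: 0.8
grasp_force: 0.3
```

Contact at friction level (2.5 N); continuing toward the stop at about z = 47.

Call:
move_arm(
  steps=[
    [[0,0,0.04],0,1],
    [[0,0,0.04],0,1],
    [[0,0,0.02],0,1],
    [[0,0,0],0,1],
  ],
)

```text
t: 8.15
ee_pos: [633.7, -155.6, 47.8]
orientation: [1.724, 2.626, -0.0]
ft_force: [-0.8, -0.4, 1.2]
width: 0.8
grasp_force: 0.4
```

Call:
move_arm(
  steps=[
    [[0,0,0.03],0,1],
    [[0,0,0.03],0,1],
    [[0,0,0],0,1],
  ],
)

```text
t: 8.4
ee_pos: [633.7, -155.6, 47.3]
orientation: [1.724, 2.626, -0.0]
ft_force: [-3.5, 0.2, 8.8]
width: 0.3
grasp_force: 4.5
```

Call:
move_arm(
  steps=[
    [[0,0,0.02],0,1],
    [[0,0,0.02],0,1],
    [[0,0,0.02],0,1],
    [[0,0,0],0,1],
  ],
)

```text
t: 8.73
ee_pos: [633.8, -155.6, 47.1]
orientation: [1.724, 2.626, 0.0]
ft_force: [-7.3, 1.1, 19.3]
width: 0.5
grasp_force: 9.7
```

Call:
move_arm(
  steps=[
    [[0,0,-0.3],0,1],
    [[0,0,-0.8],0,1],
    [[0,0,-0.9],0,1],
    [[0,0,-0.9],0,1],
    [[0,0,-0.9],0,1],
    [[0,0,-0.9],0,0.5],
    [[0,0,-0.9],0,0],
    [[0,0,-0.6],0,0],
    [[0.6,0,0],0,0],
    [[0.8,0,0],0,0],
    [[0.8,0,0],0,0],
    [[0.8,0,0],0,0],
    [[0.8,0,0],0,0],
    [[0.8,0,0],0,0],
    [[0,0,0],0,0],
    [[0,0,0],0,0],
  ],
)

```text
t: 10.07
ee_pos: [586.9, -48.7, 198.9]
orientation: [-1.721, -2.627, 0.001]
ft_force: [0.7, -0.2, -0.3]
width: 70.4
grasp_force: 0.0
```

```bash
python3 - <<'E'
from h import *
o=ctrl.get_obs();W=cams.get_image("wrist");a=W["image"]
print(o["ee_pos"],o["orientation"],o["width"],o["ft_force"])
r=red(a);print("red",r)
c=np.array([588.3,-50.6,12.]);y=np.radians(23.4);ex=np.array([np.cos(y),np.sin(y),0]);ey=np.array([-np.sin(y),np.cos(y),0])
for n,p in dict(pin=c-115*ey+[0,0,35],pin2=c+115*ey+[0,0,35],b0=c-50*ey+[0,0,98],b1=c+50*ey+[0,0,98],mid=c+[0,0,98],lip=c+100*ex+[0,0,28],ball=c+[0,0,28]).items(): print(n,wproj(W,o,p).round(1))
save("w3",cv2.resize(a[30:280,200:450],(600,600),interpolation=2))
E
```

```text
[586.88294192 -48.70396768 198.93066873] [-1.72096743e+00 -2.62656990e+00  1.10983131e-03] 70.42903810847889 [ 0.65239047 -0.15046474 -0.29660274]
red []
pin [319.9 286.4]
pin2 [320.7  77.5]
b0 [320.3 259.2]
b1 [320.8 145.7]
mid [320.6 205.3]
lip [411.6 188.5]
ball [320.3 187.9]
```

View pics/w3.png

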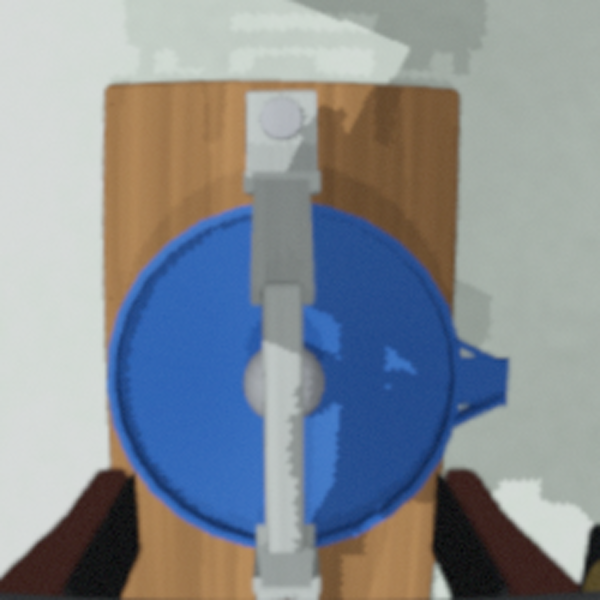

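Call:
move_arm(
  steps=[
    [[-0.12,-0.035,0],-0.12,0],
    [[0,0,0.4],0,0],
    [[0,0,0.7],0,0],
    [[0,0,0.7],0,0],
    [[0,0,0.7],0,0],
    [[0,0,0.7],0,0],
    [[0,0,0.7],0,0],
    [[0,0,0.5],0,0],
    [[0,0,0.3],0,0],
    [[0,0,0.1],0,0],
    [[0,0,0],0,0.4],
    [[0,0,0],0,0.75],
    [[0,0,0],0,0.75],
    [[0,0,0],0,0.78],
    [[0,0,0],0,0.78],
  ],
)

```text
t: 11.37
ee_pos: [588.8, -53.1, 80.7]
orientation: [1.71, 2.634, 0.001]
ft_force: [-0.2, 0.7, 0.0]
width: 57.9
grasp_force: 0.0
```

```bash
python3 - <<'E'
from h import *
o=ctrl.get_obs();W=cams.get_image("wrist");a=W["image"]
print(o["ee_pos"],o["orientation"],o["width"],o["ft_force"])
save("w4",cv2.resize(a[50:350,200:450],(600,600),interpolation=2))
E
```

```text
[588.80359837 -53.11905076  80.70086793] [1.70987444e+00 2.63408591e+00 9.15190729e-04] 57.917917784643855 [-0.17838897  0.72912701  0.02031412]
```

View pics/w4.png

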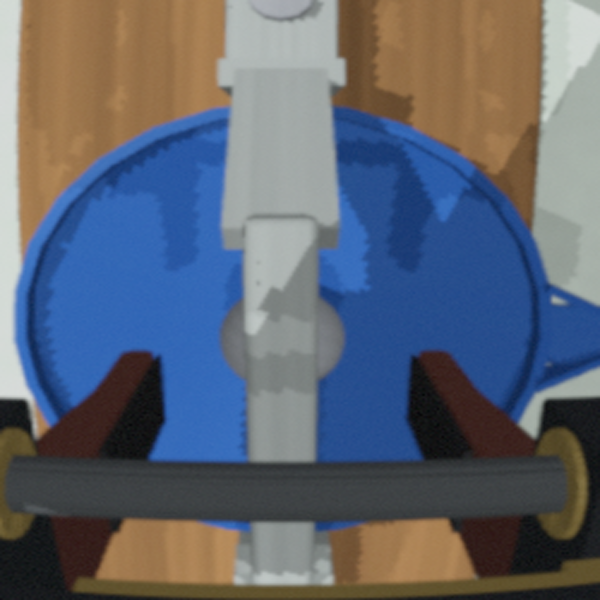

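Call:
move_arm(
  steps=[
    [[0,0,0.06],0,0.8],
    [[0,0,0],0,0.8],
    [[0,0,0],0,0.8],
    [[0,0,0],0,0.8],
    [[0,0,0],0,0.8],
    [[0,0,0],0,0.8],
    [[0,0,0],0,0.8],
    [[0,0,0],0,0.8],
    [[0,0,0],0,0.8],
    [[0,0,0],0,0.8],
  ],
)

```text
t: 12.25
ee_pos: [588.3, -53.1, 78.4]
orientation: [-1.711, -2.635, 0.0]
ft_force: [-0.3, -0.2, -0.8]
width: 17.6
grasp_force: 0.0
```

Call:
move_arm(
  steps=[
    [[0,0,0],0,0.82],
    [[0,0,0],0,0.83],
    [[0,0,0],0,0.84],
    [[0,0,0],0,0.85],
    [[0,0,0],0,0.86],
    [[0,0,0],0,0.9],
    [[0,0,0],0,1],
    [[0,0,0],0,1],
    [[0,0,0],0,1],
    [[0,0,0],0,1],
    [[0,0,0],0,1],
    [[0,0,0],0,1],
  ],
)

```text
t: 13.25
ee_pos: [588.1, -53.1, 78.4]
orientation: [-1.71, -2.635, 0.0]
ft_force: [-3.8, -1.4, 3.1]
width: 13.6
grasp_force: 30.0
```

Call:
move_arm(
  steps=[
    [[0,0,-0.02],0,1],
    [[0,0,-0.04],0,1],
    [[0,0,-0.08],0,1],
    [[0,0,-0.13],0,1],
    [[0,0,-0.18],0,1],
    [[0,0,-0.23],0,1],
    [[0,0,-0.28],0,1],
    [[0,0,-0.3],0,1],
    [[0,0,-0.3],0,1],
    [[0,0,-0.3],0,1],
    [[0,0,-0.3],0,1],
    [[0,0,-0.3],0,1],
    [[0,0,-0.3],0,1],
    [[0,0,-0.3],0,1],
    [[0,0,-0.28],0,1],
    [[0,0,-0.23],0,1],
    [[0,0,-0.18],0,1],
    [[0,0,-0.13],0,1],
    [[0,0,-0.08],0,1],
    [[0,0,-0.04],0,1],
  ],
)

```text
t: 14.92
ee_pos: [588.3, -53.1, 178.6]
orientation: [1.711, 2.635, -0.0]
ft_force: [0.8, -0.2, -4.6]
width: 13.8
grasp_force: 30.0
```

```bash
python3 - <<'E'
from h import *
o=ctrl.get_obs();W=cams.get_image("wrist");a=W["image"]
print(o["ee_pos"],o["orientation"],o["width"],o["ft_force"],o["moment"],o["qpos"])
save("w5",cv2.resize(a[50:350,200:450],(600,600),interpolation=2))
E
```

```text
[588.32338775 -53.10116799 178.6171999 ] [ 1.71053357e+00  2.63502372e+00 -1.47915911e-05] 13.811078906170172 [ 0.80191545 -0.212354   -4.5803761 ] [-0.06620934  0.01588404  0.0648142 ] [-1.10144254e-01  4.26882007e-01  1.74096762e+00 -3.86299089e-05
  9.73700426e-01 -5.29359731e-01]
```

View pics/w5.png

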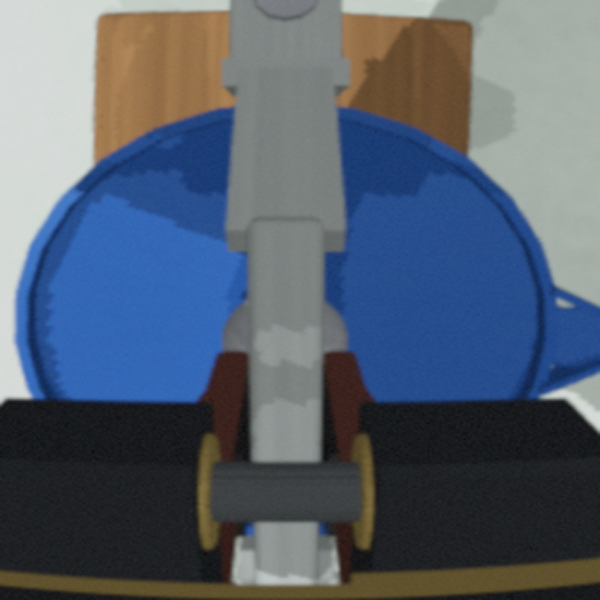

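Call:
move_arm(
  steps=[
    [[0,0,0],-0.05,1],
    [[0,0,0],-0.1,1],
    [[0,0,0],-0.15,1],
    [[0,0,0],-0.2,1],
    [[0,0,0],-0.25,1],
    [[0,0,0],-0.3,1],
    [[0,0,0],-0.35,1],
    [[0,0,0],-0.4,1],
    [[0,0,0],-0.4,1],
    [[0,0,0],-0.4,1],
    [[0,0,0],-0.4,1],
    [[0,0,0],-0.4,1],
    [[0,0,0],-0.4,1],
    [[0,0,0],-0.4,1],
    [[0,0,0],-0.4,1],
    [[0,0,0],-0.4,1],
    [[0,0,0],-0.4,1],
    [[0,0,0],-0.4,1],
    [[0,0,0],-0.4,1],
    [[0,0,0],-0.4,1],
  ],
)

```text
t: 16.63
ee_pos: [588.3, -53.1, 178.4]
orientation: [-0.887, -3.014, 0.0]
ft_force: [-0.6, -0.0, -5.3]
width: 13.7
grasp_force: 30.0
```

Call:
move_arm(
  steps=[
    [[0,0,0],-0.4,1],
    [[0,0,0],-0.4,1],
    [[0,0,0],-0.4,1],
    [[0,0,0],-0.4,1],
    [[0,0,0],-0.4,1],
    [[0,0,0],-0.4,1],
    [[0,0,0],-0.4,1],
    [[0,0,0],-0.4,1],
    [[0,0,0],-0.4,1],
    [[0,0,0],-0.4,1],
    [[0,0,0],-0.4,1],
    [[0,0,0],-0.4,1],
    [[0,0,0],-0.4,1],
    [[0,0,0],-0.4,1],
    [[0,0,0],-0.4,1],
    [[0,0,0],-0.4,1],
    [[0,0,0],-0.4,1],
    [[0,0,0],-0.4,1],
    [[0,0,0],-0.4,1],
    [[0,0,0],-0.4,1],
  ],
)

```text
t: 18.3
ee_pos: [588.3, -53.1, 178.3]
orientation: [0.197, -3.135, 0.0]
ft_force: [-0.8, 0.3, -4.7]
width: 14.3
grasp_force: 30.0
```

Call:
move_arm(
  steps=[
    [[0,0,0],-0.4,1],
    [[0,0,0],-0.4,1],
    [[0,0,0],-0.4,1],
    [[0,0,0],-0.4,1],
    [[0,0,0],-0.4,1],
    [[0,0,0],-0.35,1],
    [[0,0,0],-0.3,1],
    [[0,0,0],-0.25,1],
    [[0,0,0],-0.2,1],
    [[0,0,0],-0.15,1],
    [[0,0,0],-0.1,1],
    [[0,0,0],-0.05,1],
    [[0,0,0],0,1],
    [[0,0,0],0,1],
    [[0,0,0],0,1],
    [[0,0,0],0,1],
    [[0,0,0],0,1],
    [[0,0,0],0,1],
    [[0,0,0],0,1],
    [[0,0,0],0,1],
  ],
)

```text
t: 19.97
ee_pos: [588.3, -53.1, 178.4]
orientation: [0.654, -3.073, 0.0]
ft_force: [-0.1, -0.2, -3.6]
width: 14.1
grasp_force: 30.0
```

```bash
python3 - <<'E'
from h import *
o=ctrl.get_obs();T=cams.get_image("top");W=cams.get_image("wrist")
print(o["t"],o["ee_pos"],o["orientation"],o["width"],o["ft_force"],o["qvel"])
v=R.from_rotvec(o["orientation"]).as_matrix();print(v.round(3))
a=cv2.resize(T["image"][110:310,280:560],(560,400),interpolation=2);b=cv2.resize(W["image"][50:250,260:380],(240,400),interpolation=2)
save("end",np.hstack([a,b]))
E
```

```text
19.9667 [588.31620151 -53.10355482 178.41037638] [ 6.53630246e-01 -3.07281714e+00  4.02975041e-06] 14.074494131286219 [-0.14184926 -0.1940594  -3.6070285 ] [-2.32801857e-04 -2.08039020e-04  3.41641371e-03 -4.98428060e-05
  7.96639241e-04  4.55423386e-05]
[[-0.913 -0.407 -0.   ]
 [-0.407  0.913 -0.   ]
 [ 0.     0.    -1.   ]]
```

View pics/end.png

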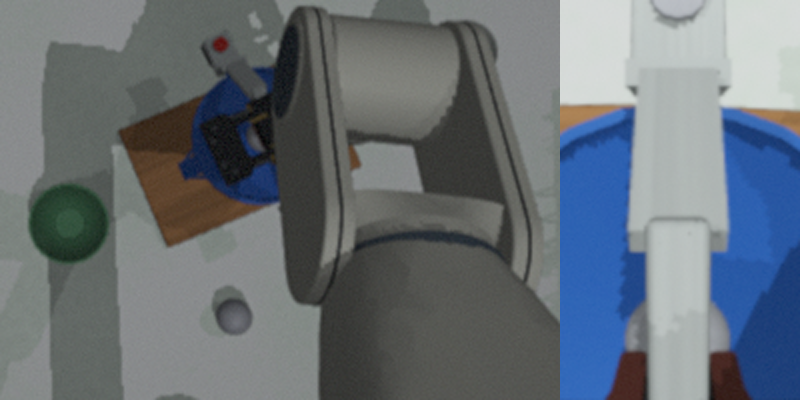

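The picture shows the lip at (190,165), pointing at the bowl's side. The red head is down on its fork at (220,45), the ball is in the middle of the dish, and the arm is still and level.

```bash
python3 -c "
from workcell import ctrl
print(ctrl.close_job())"
```

```text
the job is handed in; nothing more can be done
None
```

I handed the job in after about 20 s: the pin is pushed home to its hard stop, and the dish is held level and still about 10 cm above the board, lip turned to the bowl's side, ball in the middle; the arm never went near the bowl, jug or bottle.

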